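# Put the fossil vertebrae into their fitted trays

### The job

Four fossil vertebrae of different sizes lie among other finds on the sorting table. Lay each one flat in the foam-lined tray whose round recess was cut for it, the largest vertebra in the largest recess and so on down to the smallest, lowering them in gently rather than dropping them. Leave the ammonite and the sea urchin where they lie.

Things in the scene. Friction and masses are not known exactly. Their poses are not given: they have to be found in the camera images.
- vertebra_large: the largest of the four fossil vertebrae: a round brown spool-like disc with a faint waist, its upper face dished, paler, with a dark pit in the middle, lying flat. Diameter 68 mm, height 34 mm, loose, nearly straight-sided to grip. Origin: centre of its underside; z is its axis, upward.
- vertebra_medium: the second largest of the four fossil vertebrae: a round brown spool-like disc with a faint waist, its upper face dished, paler, with a dark pit in the middle, lying flat. Diameter 53 mm, height 30 mm, loose, nearly straight-sided to grip. Origin: centre of its underside; z is its axis, upward.
- vertebra_small: the third largest of the four fossil vertebrae: a round brown spool-like disc with a faint waist, its upper face dished, paler, with a dark pit in the middle, lying flat. Diameter 38 mm, height 26 mm, loose, nearly straight-sided to grip. Origin: centre of its underside; z is its axis, upward.
- vertebra_tiny: the smallest of the four fossil vertebrae: a round brown spool-like disc with a faint waist, its upper face dished, paler, with a dark pit in the middle, lying flat. Diameter 23 mm, height 22 mm, loose, nearly straight-sided to grip. Origin: centre of its underside; z is its axis, upward.
- tray_large: square card tray, 100 mm a side, buff rim 17 mm high, filled with firm charcoal foam (top 16 mm above the table) with one round recess in its middle: diameter 82 mm, 8 mm deep, pale floor 8 mm above the table; the largest of the four recesses. Fixed to the table. Origin: centre of its underside, at table height, straight below the recess's centre; z up, x and y along its sides.
- tray_medium: square card tray, 85 mm a side, buff rim 17 mm high, filled with firm charcoal foam (top 16 mm above the table) with one round recess in its middle: diameter 67 mm, 8 mm deep, pale floor 8 mm above the table; the second largest of the four recesses. Fixed to the table. Origin: centre of its underside, at table height, straight below the recess's centre; z up, x and y along its sides.
- tray_small: square card tray, 70 mm a side, buff rim 17 mm high, filled with firm charcoal foam (top 16 mm above the table) with one round recess in its middle: diameter 52 mm, 8 mm deep, pale floor 8 mm above the table; the third largest of the four recesses. Fixed to the table. Origin: centre of its underside, at table height, straight below the recess's centre; z up, x and y along its sides.
- tray_tiny: square card tray, 55 mm a side, buff rim 17 mm high, filled with firm charcoal foam (top 16 mm above the table) with one round recess in its middle: diameter 37 mm, 8 mm deep, pale floor 8 mm above the table; the smallest of the four recesses. Fixed to the table. Origin: centre of its underside, at table height, straight below the recess's centre; z up, x and y along its sides.
- ammonite: a grey ammonite, a flat coiled and ribbed shell 52 mm across and 18 mm high, loose, not a vertebra; to be left where it lies. Origin: centre of its underside, z up.
- sea_urchin: a fossil sea urchin, a cream-coloured dome with five darker rays, 44 mm across and 28 mm high, loose, not a vertebra; to be left where it lies. Origin: centre of its underside, z up.
There are look-alikes about, which are no part of the job. What is shaped like the vertebra_tiny but yellow is not meant.

How it is judged:
At the end, for the whole second after the job is handed in: Each vertebra lies flat (0.15 rad), at rest and released, in its own tray's recess: centre within 11 mm of the tray's, underside 4 to 13 mm above the tray's underside (seated is 8, on the foam 16). Ammonite and sea urchin are within 20 mm of where they began (horizontal distance between vertebra_large and tray_large below 0.011 m and z of vertebra_large in the frame of tray_large between 0.004 and 0.013 m and angle between each of vertebra_large, vertebra_medium, vertebra_small, vertebra_tiny's own z axis and vertical below 0.15 rad and linear speed of each of vertebra_large, vertebra_medium, vertebra_small, vertebra_tiny below 0.02 m/s and angular speed of each of vertebra_large, vertebra_medium, vertebra_small, vertebra_tiny below 0.2 rad/s and horizontal distance between vertebra_medium and tray_medium below 0.011 m and z of vertebra_medium in the frame of tray_medium between 0.004 and 0.013 m and horizontal distance between vertebra_small and tray_small below 0.011 m and z of vertebra_small in the frame of tray_small between 0.004 and 0.013 m and horizontal distance between vertebra_tiny and tray_tiny below 0.011 m and z of vertebra_tiny in the frame of tray_tiny between 0.004 and 0.013 m and distance of each of ammonite, sea_urchin from where it was at the start of the episode below 0.02 m); the robot touches nothing.
It fails at once if a vertebra is dropped, thrown or knocked away: it moves faster than 0.7 m/s (a free fall of 25 mm) while the fingers do not touch it ((linear speed of vertebra_large above 0.7 m/s and contact force between the fingers and vertebra_large below 0.02 N) or (linear speed of vertebra_medium above 0.7 m/s and contact force between the fingers and vertebra_medium below 0.02 N) or (linear speed of vertebra_small above 0.7 m/s and contact force between the fingers and vertebra_small below 0.02 N) or (linear speed of vertebra_tiny above 0.7 m/s and contact force between the fingers and vertebra_tiny below 0.02 N)).
It fails at once if the ammonite is moved by more than 20 mm (distance of ammonite from where it was at the start of the episode above 0.02 m).
It fails at once if the sea urchin is moved by more than 20 mm (distance of sea_urchin from where it was at the start of the episode above 0.02 m).
It also fails if it takes over 99 s, if anything falls off the work surface, if the arm or the gripper's body presses on something with over 40 N, if the wrist force passes 120 N, or if a joint passes its speed limit or range.

### The arm

A 6-joint arm with a two-finger parallel gripper is mounted at the origin on the work surface. World frame = base frame: x ahead of the robot, y to its left, z up, the work surface at z = 0. Lengths are in m, angles in rad, forces in N, time in s.
With the tool pointing down it reaches from about 0.3 to 0.825 m from the base axis. Payload 5.4 kg.
Tool frame: the origin (TCP) lies at the very end of the fingers, on their centre line; the grasp point (between the pads) lies 19 mm behind it; z points along the fingers, y is the line along which they close (so a half turn about z gives the same grasp; the last joint's range is limited). The gripper opens to 92 mm and grips with 3 to 60 N. Pads are 20 mm wide; open, the fingers measure 128 mm over their backs; the gripper's body (75 mm by 189 mm) begins 69 mm behind the grasp point.
Start: joints at [-1.539, 0.158, 1.597, -0, 1.386, -0.21], TCP at [0.138, -0.558, 0.215] pointing down, gripper open.
Joint ranges: [-2.91, 2.91], [-0.94, 2.29], [0.18, 2.7], [-1.29, 4.43], [0.17, 2.64], [-3, 3]. Speed limits (rad/s): [2.57, 2.57, 3.14, 3.14, 3.14, 3.14].

### API

Orientations are given as a rotation vector (axis times angle).
In Python, from workcell import bot gives the robot as it stands. Calls block until the motion is done:
- bot.goto(position, orientation): joint-space move of the TCP to a pose.
- bot.line_to(position, rot=None, max_speed=0.15): straight line of the TCP; rot=None keeps the orientation; max_speed is the mean speed in m/s.
- bot.set_joints(angles): joint-space move.
- bot.set_gripper(opening, newtons=None): opening from 0.0 (shut) to 1.0 (fully open); newtons is the grip in N (None keeps the last); returns when the fingers have stopped.
- bot.hold(seconds).
- bot.inverse_kinematics(position, orientation): joint angles nearest the present ones, or None.
- bot.read_camera(name): name is "side" or "top" or "wrist"; returns a dict with "pixels" (400x640x3 uint8, blue, green, red), "fx", "fy", "cx", "cy" (pixels), "R" (3x3) and "t" (3): a world point X has camera coordinates R X + t. Camera axes: x right, y down, z forward; pixel columns grow to the right and rows downward; lengths in m; the calibration is good to about 2 mm. A picture is of the moment at which its call begins. There is no depth.
A pose or a line that the arm cannot do raises bot.MotionError and nothing moves.
- bot.job_done(): hands the job in; it is judged then, once.
Readings, each from a call of its own:
- bot.current_clock(): time.
- bot.current_joints(): joint angles.
- bot.current_joint_vel(): joint speeds.
- bot.current_effort(): joint torques, N m.
- bot.current_ee_pos(): TCP position.
- bot.current_tool_rot(): TCP orientation.
- bot.current_contact_force(): force on the tool from outside, world axes, zero at the start.
- bot.current_ft_torque(): the same for the moment, N m.
- bot.current_opening(): opening from 0.0 (shut) to 1.0 (fully open).
- bot.current_grip_force(): force on a finger pad.
Only numpy, scipy, OpenCV 4.12 (cv2) and the standard library are available. Lean on these libraries where they do the work, as an engineer would, in place of code of your own. Each camera call takes 0.05 s, during which the arm holds its last target. There are 200 camera calls.

## Working session

There is one attempt and no reset: what is moved stays moved. The work goes in short steps, each a Python script; the robot and the scene stay as the last script left them, time stands still between calls to the robot, and variables do not carry over. Pictures are saved under pics/ and viewed, at most 14 in all, crops included, and the job is handed in when it is done.

```bash
mkdir -p pics; python3 - <<'E'
from workcell import bot
import cv2
for n in("top","side"):
    c=bot.read_camera(n); cv2.imwrite(f"pics/{n}0.png",c["pixels"]); print(n,c["fx"],c["cx"],c["cy"],c["R"],c["t"])
print(bot.current_tool_rot(),bot.current_clock())
E
```

```text
top 454.50802672339427 321.05617890164143 198.7035400793528 [[ 1.29288495e-02 -9.99916295e-01  4.98083060e-04]
 [-9.97553081e-01 -1.29325177e-02 -6.87066242e-02]
 [ 6.87073146e-02  3.91433310e-04 -9.97636783e-01]] [-0.00305869  0.46800303  1.18434575]
side 443.7959643090677 324.9021084097468 205.0310541577545 [[-0.87658503 -0.48086019  0.01929182]
 [-0.26125221  0.44181892 -0.85822102]
 [ 0.40416083 -0.75734373 -0.51291764]] [0.41584538 0.14049156 0.81498685]
[-3.11703353e+00 -3.78630463e-01 -2.38887602e-04] 0.1
```

View pics/top0.png

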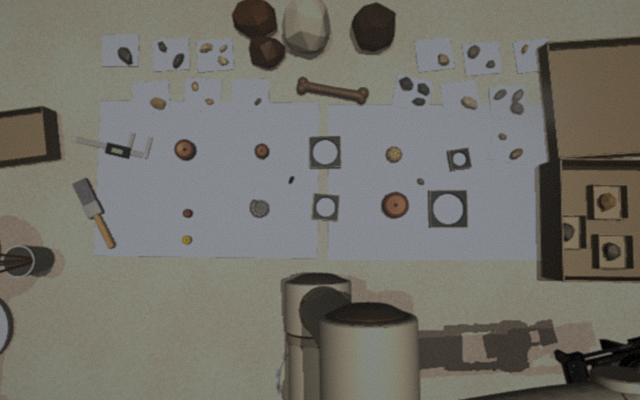

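View pics/side0.png

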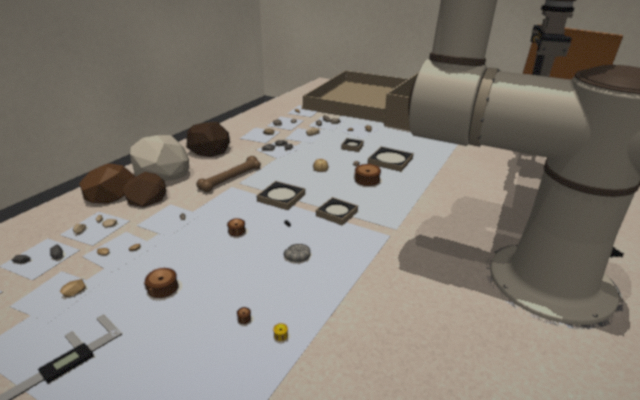

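Top view: the vertebrae candidates are brown discs at (395,205) large, (185,149) medium, (262,151) small and (187,213) tiny. The yellow one at (187,240) is the look-alike, because the description says brown. By rim width, the trays are (447,208) large, (325,152) medium, (326,207) small and (459,159) tiny. The ammonite is at (259,208) and the urchin at (394,154). Next I measure these in both views and confirm in one enlarged crop.

```bash
cat > h.py <<'E'
import numpy as np, cv2
from workcell import bot
from scipy.spatial.transform import Rotation as Ro
def K(c): return np.array([[c["fx"],0,c["cx"]],[0,c["fy"],c["cy"]],[0,0,1]])
def P(c): return K(c)@np.c_[c["R"],c["t"]]
def tri(c1,p1,c2,p2):
    X=cv2.triangulatePoints(P(c1),P(c2),np.float64(p1).reshape(2,1),np.float64(p2).reshape(2,1))[:,0]; return X[:3]/X[3]
def proj(c,X): q=P(c)@np.r_[X,1]; return q[:2]/q[2]
def onplane(c,p,z):
    d=c["R"].T@np.linalg.inv(K(c))@np.r_[p,1]; o=-c["R"].T@c["t"]; return o+d*(z-o[2])/d[2]
def blob(c,p,kind,r):
    """mask blob nearest p: centroid, area, bbox size. kind 'v' = brown (saturated), 't' = pale recess inside dark foam"""
    im=c["pixels"]; hsv=cv2.cvtColor(im,cv2.COLOR_BGR2HSV)
    if kind=='v': m=(hsv[...,1]>95)&(hsv[...,0]<22)
    else: m=hsv[...,2]>105
    x,y=map(int,np.round(p)); w=np.zeros(m.shape,np.uint8); cv2.circle(w,(x,y),int(r),1,-1)
    n,l,s,ce=cv2.connectedComponentsWithStats((m&(w>0)).astype(np.uint8))
    if n<2: return None
    i=max(range(1,n),key=lambda i:s[i,4]-5*np.hypot(*(ce[i]-p)))
    return ce[i],s[i,4],s[i,2:4]
def down(yaw): # tool z down, tool y axis at angle yaw in world xy
    y=np.array([np.cos(yaw),np.sin(yaw),0]); z=np.array([0,0,-1.]); return Ro.from_matrix(np.c_[np.cross(y,z),y,z]).as_rotvec()
E
python3 - <<'E'
from h import *
T=bot.read_camera("top");S=bot.read_camera("side")
it=dict(vL=((395,205),(368,174),17,18),vM=((185,149),(161,282),14,21),vS=((262,151),(236,226),11,13),vT=((187,213),(244,315),8,11),
 tL=((447,208),(390,158),17,15),tM=((325,152),(281,194),14,16),tS=((326,207),(337,210),12,13),tT=((459,159),(352,144),10,8))
rows=[]
for c,j in((T,0),(S,1)):
    rows.append(np.hstack([cv2.resize(cv2.getRectSubPix(c["pixels"],(50,50),it[k][j]),(150,150),interpolation=cv2.INTER_CUBIC) for k in list(it)[:4]]))
    rows.append(np.hstack([cv2.resize(cv2.getRectSubPix(c["pixels"],(50,50),it[k][j]),(150,150),interpolation=cv2.INTER_CUBIC) for k in list(it)[4:]]))
cv2.imwrite("pics/mont.png",np.vstack(rows))
for k,(a,b,ra,rb) in it.items():
    A=blob(T,a,k[0],ra);B=blob(S,b,k[0],rb)
    print(k,A,B)
    if A and B: print("   ",tri(T,A[0],S,B[0]).round(4),onplane(T,A[0],.008 if k[0]=='t' else .02).round(4))
W=bot.read_camera("wrist"); C=-W["R"].T@W["t"]; Rt=Ro.from_rotvec(bot.current_tool_rot()).as_matrix()
print("wrist cam in tool",Rt.T@(C-bot.current_ee_pos()),W["fx"],(W["R"]@Rt).round(2))
for k in [0,.5,1]: print(bot.inverse_kinematics([.4,.15,.25],down(k)) is not None)
E
```

```text
vL (array([395.51870324, 204.60598504]), np.int32(401), array([23, 24], dtype=int32)) (array([367.4247191 , 173.85842697]), np.int32(445), array([24, 22], dtype=int32))
    [ 0.4556 -0.193   0.0186] [ 0.4547 -0.1931  0.02  ]
vM (array([183.33, 148.45]), np.int32(200), array([17, 17], dtype=int32)) (array([160.96067416, 282.45365169]), np.int32(712), array([32, 28], dtype=int32))
    [0.5962 0.3701 0.0172] [0.5966 0.37   0.02  ]
vS (array([261.02197802, 150.04395604]), np.int32(91), array([11, 11], dtype=int32)) (array([236.03211009, 226.79357798]), np.int32(218), array([16, 17], dtype=int32))
    [0.5958 0.1645 0.0143] [0.595  0.1639 0.02  ]
vT (array([186.40740741, 212.77777778]), np.int32(27), array([6, 7], dtype=int32)) (array([243.54966887, 315.14569536]), np.int32(151), array([12, 15], dtype=int32))
    [0.4264 0.3582 0.0132] [0.4261 0.3562 0.02  ]
tL (array([447.5954089 , 208.63988522]), np.int32(697), array([30, 30], dtype=int32)) (array([390.37974684, 157.35443038]), np.int32(237), array([28, 11], dtype=int32))
    [ 0.447 -0.332  0.012] [ 0.4465 -0.3333  0.008 ]
tM (array([324.62882096, 151.77729258]), np.int32(458), array([25, 24], dtype=int32)) (array([280.87692308, 193.61538462]), np.int32(260), array([27, 12], dtype=int32))
    [ 0.5949 -0.0044  0.0117] [ 0.5946 -0.0049  0.008 ]
tS (array([325.31135531, 206.80586081]), np.int32(273), array([19, 19], dtype=int32)) (array([336.53714286, 209.42857143]), np.int32(175), array([22, 10], dtype=int32))
    [ 0.448  -0.0081  0.0116] [ 0.4471 -0.0086  0.008 ]
tT (array([458.87804878, 158.77235772]), np.int32(123), array([13, 13], dtype=int32)) (array([352.07692308, 143.73076923]), np.int32(26), array([9, 4], dtype=int32))
    [ 0.5805 -0.3627  0.0123] [ 0.5804 -0.3643  0.008 ]
wrist cam in tool [ 0.08245458  0.0006523  -0.1683045 ] 339.48022044493183 [[-0.    1.   -0.  ]
 [-0.96 -0.   -0.29]
 [-0.29 -0.    0.96]]
True
True
True
```

View pics/mont.png

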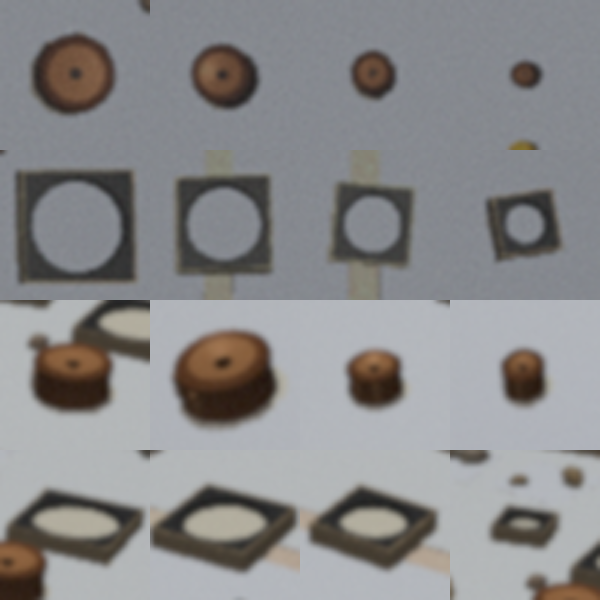

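The crops agree: sizes run large to tiny for both sets (vertebrae in row 1, trays in row 2), and all four vertebrae are brown. I'll look at vL and its tray from close by with the wrist camera.

```bash
cat >> h.py <<'E'
V=dict(L=(.455,-.193,.068,.034),M=(.596,.370,.053,.030),S=(.595,.164,.038,.026),T=(.426,.357,.023,.022))
TR=dict(L=(.4467,-.3327),M=(.5947,-.0046),S=(.4475,-.0083),T=(.5804,-.3635))
RD=dict(L=.082,M=.067,S=.052,T=.037)
def circ(x,y,z,d): a=np.linspace(0,2*np.pi,60); return np.c_[x+d/2*np.cos(a),y+d/2*np.sin(a),0*a+z]
def refine(c,x,y,kind,d,h):
    """shift (x,y) until predicted silhouette centroid = measured one"""
    for _ in range(3):
        if kind=='v': pts=np.r_[circ(x,y,0,d),circ(x,y,h,d)]
        else: pts=circ(x,y,.008,d)
        q=np.float32([proj(c,p) for p in pts])
        if kind=='v':
            M=cv2.moments(cv2.convexHull(q)); r=np.ptp(q,axis=0).max()*.75
        else: # visible floor = floor disc cut by foam edge disc
            q2=np.float32([proj(c,p) for p in circ(x,y,.016,d)])
            _,I=cv2.intersectConvexConvex(cv2.convexHull(q),cv2.convexHull(q2)); M=cv2.moments(I); r=np.ptp(q,axis=0).max()*.54
        pc=np.array([M["m10"],M["m01"]])/M["m00"]
        b=blob(c,proj(c,(x,y,.01)) if kind=='t' else pc,kind,r)
        if b is None: return None
        z=h/2 if kind=='v' else .012
        dx=onplane(c,b[0],z)-onplane(c,pc,z); x+=dx[0]; y+=dx[1]
    return np.array([x,y]),b[1]/M["m00"],pc
def over(x,y,z,yaw=np.pi/2):
    for w in(yaw,yaw-np.pi):
        try: return bot.goto([x,y,z],down(w))
        except bot.MotionError as e: err=e
    raise err
E
python3 - <<'E'
from h import *
for k,t in (("tL",'t'),("vL",'v')):
    x,y=(TR if t=='t' else V)["L"][:2]
    for i,dx in enumerate((0,.05)):
        over(x+dx,y,.16); bot.hold(.2); c=bot.read_camera("wrist"); r=refine(c,x,y,t,RD["L"] if t=='t' else .068,.034)
        print(k,bot.current_clock(),bot.current_joints().round(2) if i==0 else '',r); 
        if i==0: cv2.imwrite(f"pics/w_{k}.png",c["pixels"]); a=(c,)
E
python3 -c "
import cv2;import numpy as np
cv2.imwrite('pics/w1.png',cv2.resize(np.hstack([cv2.imread('pics/w_tL.png'),cv2.imread('pics/w_vL.png')]),(800,250)))"
```

```text
tL 2.4167 [-0.86  0.16  1.71 -0.    1.28 -2.43] (array([ 0.46634686, -0.33235509]), np.float64(0.3995342995497695), array([315.59591063, 205.158871  ]))
tL 2.9833  (array([ 0.39741234, -0.37835932]), np.float64(0.6669185767281428), array([274.02610283,  88.71382239]))
vL 3.8667 [-0.65 -0.    1.88 -0.    1.27 -2.22] (array([ 0.45311644, -0.1912869 ]), np.float64(0.9015966785309777), array([318.47666273, 187.55678864]))
vL 4.4333  (array([ 0.45373977, -0.19118005]), np.float64(0.9294222742519773), array([317.05436716, 135.59321396]))
```

View pics/w1.png

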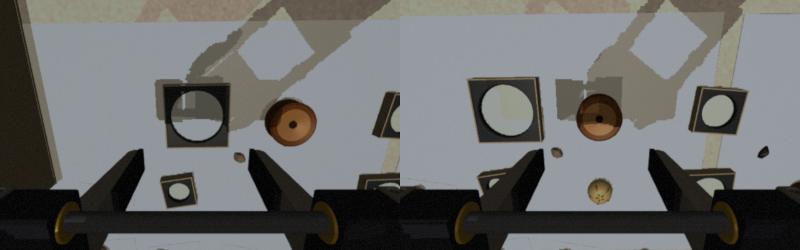

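Wrist views show the large tray at about (315,184) and vL at about (318,187). The gripper's shadow upset the recess threshold, so I'll switch to a local Otsu threshold and check the trays again.

```bash
python3 - <<'E'
s=open('h.py').read()
s=s.replace("""    else: m=hsv[...,2]>105
    x,y=map(int,np.round(p)); w""","""    x,y=map(int,np.round(p))
    if kind=='t':
        r_=int(r); sub=hsv[max(y-r_,0):y+r_,max(x-r_,0):x+r_,2]; th=cv2.threshold(np.ascontiguousarray(sub),0,255,cv2.THRESH_OTSU)[0]; m=hsv[...,2]>min(th,60 if r_>22 else 90)
    w""")
open('h.py','w').write(s)
E
python3 - <<'E'
from h import *
for (x,y) in ((.5,-.27),(.5,-.02)):
    over(x,y,.2); bot.hold(.2); c=bot.read_camera("wrist"); T=bot.read_camera("top")
    cv2.imwrite(f"pics/t{y}.png",c["pixels"])
    for k in TR:
        p=proj(c,(*TR[k],.01))
        if 25<p[0]<615 and 25<p[1]<260: print(k,p.round(),refine(c,*TR[k],'t',RD[k],0))
for k in TR: print("top",k,refine(T,*TR[k],'t',RD[k],0)) 
for k in V: print("top",k,refine(T,*V[k][:2],'v',*V[k][2:]))
print(bot.current_clock())
E
python3 -c "
import cv2;import numpy as np
cv2.imwrite('pics/w2.png',cv2.resize(np.hstack([cv2.imread('pics/t-0.27.png'),cv2.imread('pics/t-0.02.png')]),(800,250)))"
```

```text
L [252. 128.] (array([ 0.44541058, -0.33233257]), np.float64(0.9896804039892375), array([252.8157728 , 125.47914329]))
M [542. 258.] (array([ 0.59281816, -0.0075924 ]), np.float64(1.0381510279835777), array([540.85642195, 256.78300878]))
S [566. 129.] (array([ 0.44696194, -0.01079022]), np.float64(1.0358645649438398), array([565.01879954, 128.00545271]))
T [232. 247.] (array([ 0.57777345, -0.3580788 ]), np.float64(0.6210876048355186), array([235.93287782, 245.32002944]))
M [329. 257.] (array([ 0.59262953, -0.00553297]), np.float64(1.0233004300653323), array([328.48574152, 255.40061898]))
S [327. 128.] (array([ 0.44659523, -0.00870055]), np.float64(0.9639672919282145), array([326.66442129, 126.38961542]))
top L (array([ 0.44662556, -0.33216793]), np.float64(0.9929754434730197), array([447.51666623, 208.55138879]))
top M (array([ 0.59356328, -0.00591324]), np.float64(1.1108005123382512), array([324.99999839, 151.99999884]))
top S (array([ 0.44638678, -0.00841208]), np.float64(0.9635085480758595), array([325.25347323, 207.06597359]))
top T (array([ 0.57980155, -0.3634742 ]), np.float64(0.9970264876659792), array([458.98518557, 158.78518761]))
top L (array([ 0.45462994, -0.19283556]), np.float64(0.7098103749117143), array([395.48661824, 204.6447668 ]))
top M (array([0.59703405, 0.37087715]), np.float64(0.5177745723490467), array([183.40999912, 148.53999972]))
top S (array([0.59532619, 0.16425542]), np.float64(0.5424778026552955), array([261.15686383, 150.30392049]))
top T (array([0.42591082, 0.35865453]), np.float64(0.3095582578528437), array([186.40000016, 212.95999985]))
6.4583
```

View pics/w2.png

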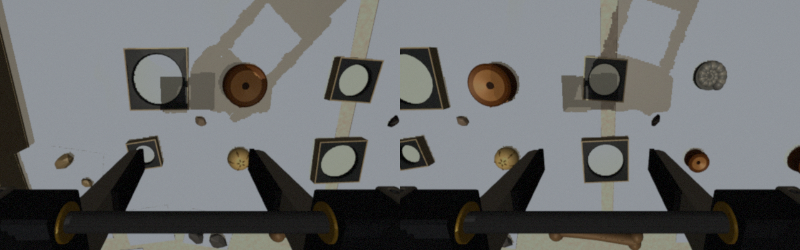

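The two cameras agree within about 2 mm. The first run is the large vertebra.

```bash
cat >> h.py <<'E'
TR=dict(L=(.446,-.3322),M=(.593,-.0058),S=(.4466,-.0088),T=(.5793,-.363))
def pick_place(k):
    x,y,d,h=V[k]
    bot.set_gripper(1.0 if k in"LM" else (d+.035)/.092,20)
    over(x,y,.16); bot.hold(.2); c=bot.read_camera("wrist"); r=refine(c,x,y,'v',d,h); print(k,"refined",r)
    if r is not None and np.hypot(*(r[0]-(x,y)))<.009 and .6<r[1]<1.3: x,y=r[0]
    bot.line_to([x,y,.05],max_speed=.2); bot.line_to([x,y,.013],max_speed=.08)
    bot.set_gripper(0,20); w=bot.current_opening()*.092; print("width",w,"force",bot.current_grip_force())
    if abs(w-d)>.008: print("BAD GRASP"); return False
    bot.line_to([x,y,.11],max_speed=.12); bot.hold(.1); print("held",bot.current_opening()*.092,bot.current_contact_force())
    tx,ty=TR[k]
    over(tx,ty,.11); bot.hold(.2)
    bot.line_to([tx,ty,.04],max_speed=.12); bot.line_to([tx,ty,.0225],max_speed=.03); bot.hold(.2)
    print("pos",bot.current_ee_pos(),"F",bot.current_contact_force())
    bot.set_gripper(min(1,(d+.014)/.092)); bot.hold(.2)
    bot.line_to([tx,ty,.16],max_speed=.15); print("t",bot.current_clock()); return True
E
python3 - <<'E'
from h import *
pick_place("L"); over(.446,-.24,.2); bot.hold(.2)
cv2.imwrite("pics/pl.png",bot.read_camera("wrist")["pixels"])
E
```

```text
L refined (array([ 0.45314743, -0.19122527]), np.float64(0.9070327434630103), array([315.57851068, 187.25186401]))
width 0.06756550098450592 force 20.00035732984543
held 0.0678718937401339 [ 0.21516367 -0.18010456 -1.21971716]
pos [ 0.44613144 -0.3323365   0.02272453] F [-0.86417064 -0.33829737 -2.11045625]
t 14.6917
```

View pics/pl.png

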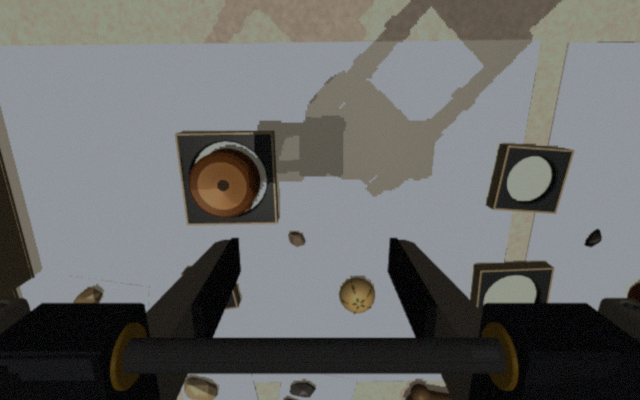

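vL lies in its tray's recess at about (225,183). The pale crescent on the inner side looks like parallax, and I'll check it numerically later. On to M, S and T.

```bash
python3 - <<'E'
from h import *
for k in "MST":
    if not pick_place(k): break
over(.45,-.2,.25); bot.hold(.2)
for n in("top","side","wrist"): cv2.imwrite(f"pics/end_{n}.png",bot.read_camera(n)["pixels"])
T=cv2.imread("pics/end_top.png")[120:250,160:500]; S=cv2.imread("pics/end_side.png")[120:350,130:430]
cv2.imwrite("pics/end.png",np.vstack([cv2.resize(T,(720,275)),cv2.resize(S,(420,322)) if 0 else np.hstack([cv2.resize(S,(420,322)),np.zeros((322,300,3),np.uint8)])]))
E
```

```text
M refined (array([0.59342775, 0.36685474]), np.float64(0.8885715333888089), array([312.22332041, 186.18428926]))
width 0.05246659716861198 force 20.000071227550507
held 0.05222341182956994 [ 0.02436862 -0.07734549 -0.79011194]
pos [ 0.59321598 -0.00585445  0.02276317] F [ 0.25743279  0.5643927  -0.8189516 ]
t 26.2583
S refined (array([0.59306982, 0.16297015]), np.float64(0.8611679946340883), array([315.64952461, 186.14893779]))
width 0.03720672309199571 force 20.000129342079163
held 0.036966362579520046 [ 0.4632818   0.31243462 -1.39651711]
pos [ 0.44679086 -0.0088531   0.0226884 ] F [ 0.37913747 -0.02977376 -1.00049112]
t 34.9667
T refined (array([0.42498432, 0.35599959]), np.float64(0.7867167722597824), array([314.68308404, 186.01786015]))
width 0.02208364259774933 force 20.000131130218506
held 0.022507424249047694 [-0.0997181  -0.27725641 -0.5791781 ]
pos [ 0.57945382 -0.36312936  0.02278337] F [-0.99575401 -0.33164413 -0.37183135]
t 46.0417
```

View pics/end.png

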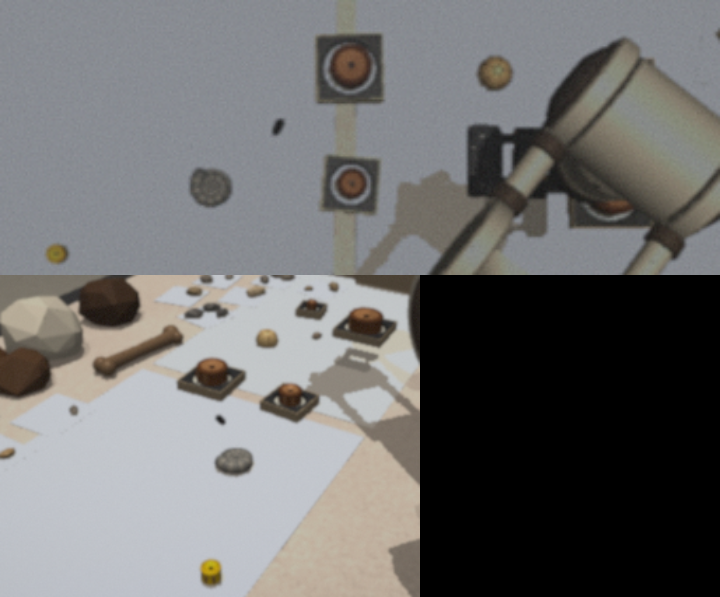

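All four sit in their trays, and the ammonite and urchin are where they were. I'll move the arm aside for an unobstructed view from above and compare each vertebra's centre and height with its tray.

```bash
python3 - <<'E'
from h import *
bot.set_joints([-1.539,.158,1.597,0,1.386,-.21]); bot.hold(.5)
T=bot.read_camera("top");S=bot.read_camera("side")
for k in V:
    h=V[k][3]; X=(*TR[k],.008+h/2); a=proj(T,X); b=proj(S,X); d=V[k][2]
    A=blob(T,a,'v',d*250);B=blob(S,b,'v',d*350)
    print(k,"seen centre off, mm",((tri(T,A[0],S,B[0])-X)*1000).round(1),"top only",((onplane(T,A[0],.008+h)-X)*1000).round(1)[:2])
f=lambda c,p,n: cv2.resize(cv2.getRectSubPix(c["pixels"],(n,n),tuple(map(float,p))),(190,190),interpolation=cv2.INTER_CUBIC)
cv2.imwrite("pics/fin.png",np.vstack([np.hstack([f(c,proj(c,(*TR[k],.02)),50) for k in V]) for c in(T,S)]))
print(bot.current_clock())
E
```

```text
L seen centre off, mm [ 3.1 -6.  -1.6] top only [ 0.7 -1.1]
M seen centre off, mm [ 3.7 -0.6 -0.4] top only [ 0.8 -0.6]
S seen centre off, mm [ 2.  -0.5  0.6] top only [ 0.3 -0.8]
T seen centre off, mm [ 3.  -3.  -0.2] top only [ 0.  -0.1]
49.6583
```

View pics/fin.png

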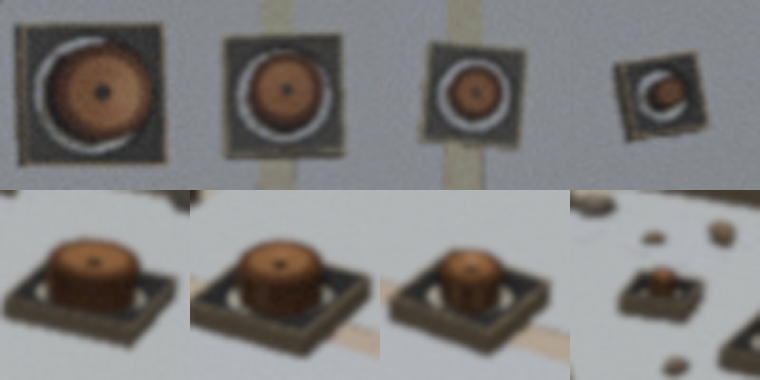

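All four are upright and inside their recesses. The heights match seated, and the centres are within a few mm. Handing in.

```bash
python3 -c "
from workcell import bot
print(bot.job_done())"
```

```text
the job is handed in; nothing more can be done
None
```

I handed the job in at about 50 s on the robot's clock: all four vertebrae look seated flat and centred in their own trays, and the ammonite and sea urchin were left alone, but the hand-in call returned no verdict.

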